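# Take the sample can off its latched hook and weigh it

## Task

On the bench of a milking-equipment shop, two lidded steel sample cans hang on hook stands, each locked in by a sprung keeper. Press down the yellow pad of the keeper that holds the blue-lidded can until the keeper snaps open, then lift that can off its hooks and stand it gently, upright, in the middle of the scale and let it go. Leave the red-lidded can hanging where it is.

Things in the scene. Friction and masses are not known exactly. Their poses are not given: they have to be found in the camera images.
- blue_can_knob (a point): Grip point of the can to move, on the axis (z up) of its upright blue knob (24 mm wide, 40 tall), 24 mm above the lid (72 wide), 128 above the flat underside. Steel can 68 wide, 0.25 to 0.5 kg. Its 12 mm side pins (along y, tips 68 mm out, 58 mm below this point) lie in two hooks open to the top. Keeper closed: noses over the pins block it. Open: it lifts straight up, clear of the hooks after 80 mm.
- stand_a_pad (a point): Centre of the top of the yellow press pad (36 x 130 mm, 8 thick, long side y) of the keeper on the blue can's green hook stand, 94 mm from the can's axis on the robot's side; x points to the can. Closed: 137 mm above the table. Pressed down it resists with about 4 N; after some 25 mm it goes over centre, swings on by itself to about 75 mm above the table and stays open.
- scale_plate (a point): Centre of the top of the bench scale's square aluminium plate, 170 x 170 mm, 42 mm above the table; grey body 190 x 190 mm; fixed, z up.
- red_can_knob (a point): The same point on the knob of the other can, identical but with a red lid and knob, hanging on another stand that looks the same, 210 to 370 mm away to the left or right. Leave it alone.
Things that resemble listed ones, but are neither listed nor needed, are in the scene too. What is shaped like the part that bears blue_can_knob but green, orange or purple is not meant.

How it is judged:
On the way:
1. the blue can's keeper is pressed open (its yellow pad down below 95 mm above the table) while the can still hangs on its hooks (within 25 mm of its start) (height (world z) of stand_a_pad below 0.095 m and distance of blue_can_knob from where it was at the start of the episode below 0.025 m), for 0.2 s.
At the end, for the whole second after the job is handed in: The blue-lidded can stands upright (within 7 degrees) and at rest on the scale's plate, its axis within 40 mm of the plate's centre, released; the red-lidded can hangs within 30 mm of where it was (horizontal distance between blue_can_knob and scale_plate below 0.04 m and z of blue_can_knob in the frame of scale_plate between 0.12 and 0.136 m and angle between blue_can_knob's own z axis and vertical below 0.12 rad and linear speed of blue_can below 0.03 m/s and distance of red_can_knob from where it was at the start of the episode below 0.03 m); the robot touches nothing.
It fails at once if the red-lidded can is moved by more than 50 mm (distance of red_can_knob from where it was at the start of the episode above 0.05 m).
It fails at once if the blue can is dropped (it moves faster than 0.6 m/s with the fingers off it, as after a fall of 20 mm) (linear speed of blue_can above 0.6 m/s and contact force between the fingers and blue_can below 0.1 N).
It also fails if it takes over 58 s, if anything falls off the work surface, if the arm or the gripper's body presses on something with over 40 N, if the wrist force passes 120 N, or if a joint passes its speed limit or range.

## Robot

A 7-joint arm with a two-finger parallel gripper is mounted at the origin on the work surface. World frame = base frame: x ahead of the robot, y to its left, z up, the work surface at z = 0. Lengths are in m, angles in rad, forces in N, time in s.
With the tool pointing down it reaches from about 0.4 to 0.85 m from the base axis. Payload 10.4 kg.
Tool frame: the origin (TCP) lies where the fingers leave the gripper's body, on its centre line; the fingertips stand 73 mm ahead of it and the grasp point (between the pads) lies 54 mm ahead of it; z points along the fingers, y is the direction in which the jaws open and shut (so a half turn about z gives the same grasp; the last joint's range is limited). The gripper opens to 85 mm and grips with 20 to 120 N. Pads are 22 mm wide; open, the fingers measure 114 mm over their backs; the gripper's body (76 mm by 85 mm) begins 54 mm behind the grasp point. The pads swing forward as they close: fully open they stand 13 mm farther back than shut.
Start: joints at [1.248, 0.332, -0.065, 1.46, 0.022, 1.35, -0.088], TCP at [0.185, -0.597, 0.304] pointing down, gripper open.
Joint ranges: [-2.6, 2.6], [-0.5, 2.12], [-1.47, 1.34], [0.16, 2.42], [-1.27, 4.41], [0.06, 2.06], [-2.6, 2.6]. Speed limits (rad/s): [2.22, 2.22, 2.79, 2.79, 3.14, 3.14, 3.14].

## Interface

Orientations are given as a unit quaternion [x, y, z, w].
In Python, from workcell import get_obs, camera, camera_model, hand_in gives the robot as it stands.
- The arm moves only by the shell command python3 -m crank 'ROWS' [FORCE]. ROWS is text: rows parted by semicolons, each of 7 numbers parted by spaces: the shift along the tool's x, y, z in units of 40 mm (1.0 is 40 mm), then the turn, a rotation vector about the tool's x, y, z in units of 8 degrees (1.0 is 8 degrees), then the finger opening in mm, from 0 to 85.4. In form: x y z ax ay az jaw; .... A call has exactly 10 rows; each row shifts and turns the pose as measured when the row begins, along the tool's axes as they then stand; what a row does not reach is not made up. A row lasts 1/10 s, in which the tool goes at most 50 mm and 8.59 degrees, less where a joint would pass 70% of its speed; a pose out of reach is approached as far as the arm can. A call is refused whole if a number of a shift passes 1 or a number of a turn 1, either way. A call with a gripper value outside its range is refused whole. The fingers move at their own pace and stop on an object; FORCE is the grip in N (left out, the last holds). Time passes only in rows, so rows that do not move let the fingers close, or fill a call up. It gives the time, the measured TCP pose, the force and the opening at its end, in the units of the state.
- get_obs(): the state, without advancing time (a new reading comes with each control period).
- camera(name): name is "side" or "top" or "wrist"; returns (picture, depth): 384x512x3 uint8, red, green, blue; 384x512 float32, m along the optical axis (not along the pixel's ray), 0 where there is no reading.
- camera_model(name): a dict with "fx", "fy", "cx", "cy" (pixels), "position" and "rotation" of the camera in the world; the wrist camera has in their place "hand_eye" (4x4, takes a point from camera to tool coordinates, whose origin is the TCP and whose axes are the flange's). Camera axes: x right, y up, looking along -z (the intrinsics and any distortion apply to the point x, -y, -z); pixel columns grow to the right and rows downward; lengths in m; the calibration is good to about 2 mm. A picture is of the moment at which its call begins: read the wrist's pose just before it. camera_model takes no time and is no camera call.
- hand_in(): hands the job in, once; it reports no verdict.
The state is a dict: "clock": time; "joint_pos": joint angles; "joint_velocities": joint speeds; "tau": joint torques, N m; "position": TCP position; "ee_rot": TCP orientation; "ft_force": force on the tool from outside, world axes, zero at the start; "torque": the same for the moment, N m; "grip_width": opening from 0.0 (shut) to 1.0 (fully open).
Only numpy, scipy, OpenCV 4.12 (cv2) and the standard library are available. Lean on these libraries where they do the work, as an engineer would, in place of code of your own. Each camera call takes 0.05 s, during which the arm holds its last target.

## Working session

There is one attempt and no reset: what is moved stays moved. The work goes in short steps, Python scripts to look and compute and a shell command to move; the robot and the scene stay as the last step left them, time stands still between calls to the robot, and variables do not carry over. Pictures are saved under pics/ and viewed, and the job is handed in when it is done.

```bash
ls; mkdir -p pics; python3 - <<'E'
from workcell import *
import cv2
print(get_obs())
for n in ("top","side"):
    p,d=camera(n); m=camera_model(n); print(n,m)
    cv2.imwrite(f"pics/{n}0.png",p[:,:,::-1])
    import numpy as np; np.savez(f"{n}0.npz",p=p,d=d)
print(camera_model("wrist"))
E
```

```text
pics
{'clock': 0.0, 'joint_pos': array([ 1.24841638,  0.33288488, -0.06472541,  1.46095603,  0.0216    ,
        1.34989797, -0.08852579]), 'joint_velocities': array([-2.39801136e-05,  3.25411563e-04,  1.19800183e-04, -2.95943495e-03,
       -2.32918278e-04, -1.21082038e-03,  1.05519789e-04]), 'tau': array([ 7.93390300e-04, -6.25449371e+01,  4.97388525e-02, -3.91600978e+01,
        1.62880059e-02,  1.00691043e-02,  1.68682271e-05]), 'position': array([ 0.18449983, -0.59685669,  0.30310077]), 'ee_rot': array([ 9.88785796e-01,  1.49338958e-01, -1.37565772e-04, -7.12098857e-04]), 'ft_force': array([-0.26396487,  0.61499847, -0.90458845]), 'torque': array([ 0.018166  , -0.00838484, -0.03410937]), 'grip_width': 1.0016998109425908}
top {'fx': 458.9975334763271, 'fy': 458.9975334763271, 'cx': 250.25508114597562, 'cy': 181.6231245300561, 'position': array([0.36453793, 0.03737279, 1.34434372]), 'rotation': array([-0.05164676,  0.06735974,  0.70838963, -0.70069923])}
side {'fx': 479.17577463368514, 'fy': 479.17577463368514, 'cx': 247.3809556201778, 'cy': 191.2195796379267, 'position': array([0.39592378, 1.05958142, 1.13429462]), 'rotation': array([-0.02892365,  0.39550983,  0.91511692, -0.0727765 ])}
{'fx': 284.7838696640294, 'fy': 284.7838696640294, 'cx': 251.8052343759871, 'cy': 188.22170555872896, 'hand_eye': array([[ 7.83891408e-05,  9.63657833e-01,  2.67139618e-01,
         6.67020644e-02],
       [ 9.99999969e-01, -1.38146221e-04,  2.04898659e-04,
        -8.28551075e-05],
       [ 2.34356526e-04,  2.67139594e-01, -9.63657814e-01,
        -7.04787687e-02],
       [ 0.00000000e+00,  0.00000000e+00,  0.00000000e+00,
         1.00000000e+00]])}
```

View pics/top0.png

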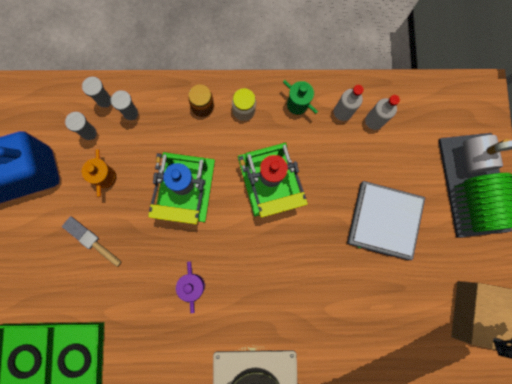

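View pics/side0.png

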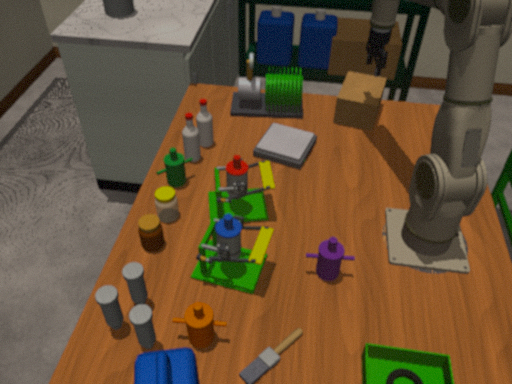

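Top view:
- Blue-lidded can in its green stand at (178,178), with its yellow pad at (174,214).
- Red can at (273,169).
- Scale at (387,221), the only grey plate.
- Orange (95,172), purple (190,287) and green (300,96) cans are standing loose.

Only the blue one at (178,178) fits the description. I'll measure it and confirm it in an enlarged crop.

```bash
cat > h.py <<'E'
import numpy as np, cv2
from scipy.spatial.transform import Rotation as R
from workcell import *
def ray(m,u,v,P=None,Rm=None):
    d=np.array([(u-m['cx'])/m['fx'],-(v-m['cy'])/m['fy'],-1.])
    return R.from_quat(m['rotation']).as_matrix()@d
def onz(m,u,v,z):
    r=ray(m,u,v); c=m['position']; return c+r*(z-c[2])/r[2]
def dep(m,u,v,d): return m['position']+ray(m,u,v)*d
def mask(p,lo,hi,box=None):
    h=cv2.cvtColor(p,cv2.COLOR_RGB2HSV); k=cv2.inRange(h,lo,hi)
    if box:
        b=np.zeros_like(k); x0,y0,x1,y1=box; b[y0:y1,x0:x1]=k[y0:y1,x0:x1]; k=b
    return k
def pts(m,k,d):
    v,u=np.nonzero((k>0)&(d>0)); return np.array([dep(m,a,b,d[b,a]) for a,b in zip(u,v)]),u,v
E
python3 - <<'E'
from h import *
C={'blue':((105,120,60),(125,255,255)),'red':((0,150,60),(6,255,255)),'yel':((26,150,100),(33,255,255)),'grey':((90,5,120),(130,60,255))}
bx={'top':dict(blue=(150,150,205,200),red=(250,145,300,195),yel=(140,195,210,230),grey=(345,180,430,262)),
    'side':dict(blue=(210,205,250,265),red=(220,150,250,195),yel=(240,222,280,265),grey=(250,118,320,168))}
for n in('top','side'):
    z=np.load(n+'0.npz');p,d=z['p'],z['d'];m=camera_model(n)
    for c in C:
        k=mask(p,*C[c],bx[n][c]); P,u,v=pts(m,k,d)
        if len(P)==0: print(n,c,'none');continue
        zt=np.percentile(P[:,2],95)
        T=P[P[:,2]>zt-.008]
        print(n,c,len(P),'zmax',zt.round(3),'mean top',T.mean(0).round(4),'med',np.median(P,0).round(4), 'rect',cv2.minAreaRect((P[:,:2]*1000).astype(np.float32)) if c in('yel','grey') else '')
z=np.load('top0.npz');p=z['p']
cv2.imwrite('pics/crop1.png',cv2.resize(p[140:235,140:320,::-1],None,fx=4,fy=4,interpolation=cv2.INTER_CUBIC))
E
```

```text
top blue 582 zmax 0.213 mean top [0.5787 0.1981 0.2126] med [0.5751 0.1967 0.1737] rect 
top red 552 zmax 0.214 mean top [ 0.5989 -0.0518  0.213 ] med [ 0.5953 -0.0494  0.1737] rect 
top yel 629 zmax 0.141 mean top [0.4854 0.2132 0.1368] med [0.4852 0.2134 0.1362] rect ((503.55810546875, 204.4672088623047), (88.66802215576172, 156.21742248535156), 1.7791290283203125)
top grey 3470 zmax 0.046 mean top [ 0.4728 -0.3862  0.0419] med [ 0.4721 -0.3863  0.0414] rect ((475.7951354980469, -387.95648193359375), (170.2485809326172, 173.94119262695312), 74.47734069824219)
side blue 437 zmax 0.215 mean top [0.5795 0.2036 0.2139] med [0.5775 0.2071 0.1756] rect 
side red 306 zmax 0.215 mean top [ 0.5989 -0.0467  0.2137] med [ 0.5978 -0.0423  0.1762] rect 
side yel 464 zmax 0.141 mean top [0.4873 0.2167 0.1382] med [0.4875 0.2183 0.138 ] rect ((494.6310119628906, 192.50033569335938), (78.8572769165039, 177.13560485839844), 15.429581642150879)
side grey none
```

View pics/crop1.png

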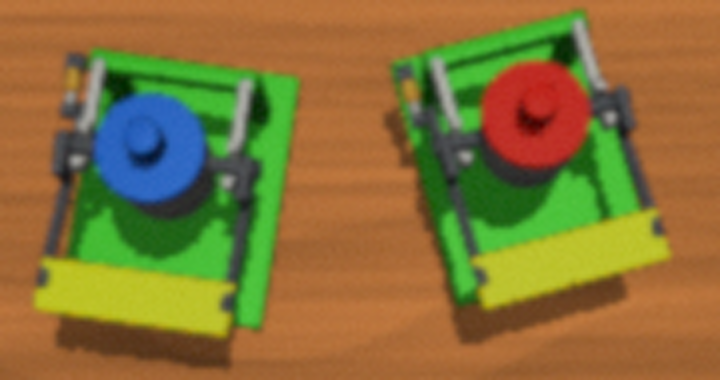

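The crop confirms it: the blue lid is in the left stand, and its yellow pad is on the robot's side at about (135,298) in the crop. 

The targets are:
- **Knob:** about (0.579, 0.2005, 0.198).
- **Pad:** about (0.486, 0.2145, 0.137).
- **Scale:** about (0.473, -0.386, 0.042).

I'll go via a waypoint.

```bash
cat > go.py <<'E'
import sys
from h import *
# go.py x y z yawdeg : remaining shift (tool axes, units) and turn
def show(t,yaw=None):
    o=get_obs(); Rt=R.from_quat(o['ee_rot']); M=Rt.as_matrix()
    print('t',round(float(o['clock']),2),'pos',o['position'].round(4),'yaw',np.degrees(np.arctan2(M[1,0],M[0,0])).round(1),'q7',o['joint_pos'].round(2),'F',o['ft_force'].round(1),'grip',round(float(o['grip_width']),3))
    s=M.T@(np.array(t)-o['position'])/.04; print('shift units',s.round(2),'tilt',np.degrees(np.arccos(-M[2,2])).round(2))
    if yaw is not None:
        T=R.from_euler('z',yaw,degrees=True)*R.from_quat([1,0,0,0])
        rv=np.degrees((Rt.inv()*T).as_rotvec())/8; print('turn units',rv.round(2)); print('shift after turn',(T.as_matrix().T@(np.array(t)-o['position'])/.04).round(2))
a=[float(x) for x in sys.argv[1:]]
show(a[:3],a[3] if len(a)>3 else None)
E
python3 go.py 0.45 -0.2 0.40; python3 go.py .4815 .2152 .25 82
```

```text
t 0.1 pos [ 0.1845 -0.5969  0.3032] yaw 17.2 q7 [ 1.25  0.33 -0.06  1.46  0.02  1.35 -0.09] F [ 0.4  0.7 -0.5] grip 1.0
shift units [ 9.27 -7.52 -2.41] tilt 0.07
t 0.1 pos [ 0.1845 -0.5969  0.3032] yaw 17.2 q7 [ 1.25  0.33 -0.06  1.46  0.02  1.35 -0.09] F [ 0.4  0.7 -0.5] grip 1.0
shift units [ 13.09 -17.2    1.35] tilt 0.07
turn units [-0.01 -0.   -8.1 ]
shift after turn [21.14  4.53  1.33]
```

```bash
python3 -m crank '0.85 -0.7 -0.25 0 0 0 0; 0.85 -0.7 -0.25 0 0 0 0; 0.85 -0.7 -0.25 0 0 0 0; 0.85 -0.7 -0.25 0 0 0 0; 0.85 -0.7 -0.25 0 0 0 0; 0.85 -0.7 -0.25 0 0 0 0; 0.85 -0.7 -0.25 0 0 0 0; 0.85 -0.7 -0.25 0 0 0 0; 0.85 -0.7 -0.25 0 0 0 0; 0.85 -0.7 -0.25 0 0 0 0' 40; python3 go.py .4815 .2152 .36 82
```

```text
clock: 1.1
position: [0.4304, -0.2196, 0.4012]
ee_rot: [0.99, 0.143, -0.004, -0.004]
ft_force: [0.7, -0.6, 0.4]
grip_width: 0.0
t 1.1 pos [ 0.4304 -0.2196  0.4012] yaw 16.5 q7 [ 0.81  0.01 -0.43  1.63  0.    1.51 -0.9 ] F [ 0.7 -0.6  0.4] grip 0.0
shift units [  4.32 -10.05   1.09] tilt 0.61
turn units [-0.08  0.   -8.19]
shift after turn [10.94 -0.25  1.03]
```

```bash
python3 -m crank '0 0 0 0 0 -0.85 0; 0 0 0 0 0 -0.85 0; 0 0 0 0 0 -0.85 0; 0 0 0 0 0 -0.85 0; 0 0 0 0 0 -0.85 0; 0 0 0 0 0 -0.85 0; 0 0 0 0 0 -0.85 0; 0 0 0 0 0 -0.85 0; 0 0 0 0 0 -0.85 0; 0 0 0 0 0 -0.85 0'; python3 go.py .4815 .2152 .36 82
```

```text
clock: 2.1
position: [0.4337, -0.2107, 0.4002]
ee_rot: [0.721, 0.693, -0.001, -0.007]
ft_force: [0.7, -0.8, 0.3]
grip_width: -0.003
t 2.1 pos [ 0.4337 -0.2107  0.4002] yaw 87.8 q7 [ 0.8   0.01 -0.44  1.63 -0.    1.51  0.32] F [ 0.7 -0.8  0.3] grip -0.003
shift units [10.68  0.8   1.09] tilt 0.8
turn units [-0.08 -0.06  0.73]
shift after turn [10.71 -0.3   1.  ]
```

```bash
python3 -m crank '1 0 0 0 0 0.1 0; 1 0 0 -0.05 0 0.1 0; 1 0 0.1 -0.05 0 0.1 0; 1 0 0.1 0 0 0.1 0; 1 0 0.1 0 0 0.1 0; 1 0 0.1 0 0 0.1 0; 1 0 0.2 0 0 0.1 0; 1 0 0.2 0 0 0.1 0; 1 0 0.2 0 0 0 0; 1 0 0.2 0 0 0 0'; python3 go.py .4815 .2152 .24 82
```

```text
clock: 3.1
position: [0.4727, 0.1957, 0.3525]
ee_rot: [0.762, 0.648, 0.003, -0.001]
ft_force: [1.3, 1.0, -0.3]
grip_width: -0.002
t 3.1 pos [0.4727 0.1957 0.3525] yaw 80.7 q7 [ 0.37  0.14 -0.91  1.65  0.11  1.41 -0.72] F [ 1.3  1.  -0.3] grip -0.002
shift units [0.5  0.13 2.82] tilt 0.42
turn units [ 0.02 -0.05 -0.16]
shift after turn [0.51 0.15 2.81]
```

```bash
python3 -m crank '0.5 0.13 0.3 0 0 0 0; 0 0 0.4 0 0 0 0; 0 0 0.4 0 0 0 0; 0 0 0.4 0 0 0 0; 0 0 0.4 0 0 0 0; 0 0 0.4 0 0 0 0; 0 0 0.3 0 0 0 0; 0 0 0.2 0 0 0 0; 0 0 0 0 0 0 0; 0 0 0 0 0 0 0'; python3 go.py .4815 .2152 .21 82
python3 - <<'E'
from h import *
p,d=camera('side'); cv2.imwrite('pics/side1.png',cv2.resize(p[150:300,150:350,::-1],None,fx=4,fy=4))
E
```

```text
clock: 4.1
position: [0.4786, 0.2235, 0.2333]
ee_rot: [0.758, 0.652, 0.002, -0.004]
ft_force: [0.3, 0.0, 0.0]
grip_width: 0.001
t 4.1 pos [0.4786 0.2235 0.2333] yaw 81.4 q7 [ 0.27  0.29 -0.91  1.77  0.24  1.19 -0.85] F [0.3 0.  0. ] grip 0.001
shift units [-0.2   0.11  0.58] tilt 0.55
turn units [-0.03 -0.06 -0.08]
shift after turn [-0.2   0.1   0.58]
```

View pics/side1.png

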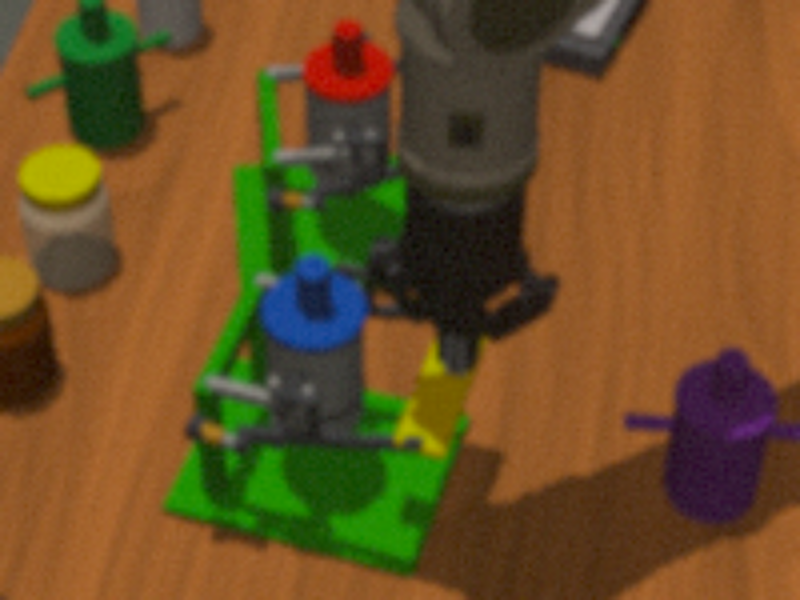

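The side view shows the closed fingers above the pad at (455,350) in the crop. The gripper's knuckle at (385,260) points at the blue lid and would pass close to it on the way down. I'll turn a quarter so the jaws lie along the pad and the camera side faces the robot.

```bash
python3 -m crank '0 0 -0.3 0 0 -1 0; 0 0 0 0 0 -1 0; 0 0 0 0 0 -1 0; 0 0 0 0 0 -1 0; 0 0 0 0 0 -1 0; 0 0 0 0 0 -1 0; 0 0 0 0 0 -1 0; 0 0 0 0 0 -1 0; 0 0 0 0 0 -1 0; 0 0 0 0 0 -1 0'; python3 go.py .4815 .2152 .215 172
```

```text
clock: 5.15
position: [0.4816, 0.2246, 0.2538]
ee_rot: [0.136, 0.991, 0.006, 0.004]
ft_force: [-0.2, -0.1, 0.4]
grip_width: -0.004
t 5.15 pos [0.4816 0.2246 0.2538] yaw 164.3 q7 [ 0.46  0.36 -1.17  1.74  0.35  1.26  0.51] F [-0.2 -0.1  0.4] grip -0.004
shift units [-0.05 -0.24  0.97] tilt 0.84
turn units [ 0.09  0.05 -0.96]
shift after turn [-0.03 -0.23  0.97]
```

```bash
python3 -m crank '0 -0.2 0.2 0.05 0 -0.8 0; 0 0 0.2 0.05 0.05 -0.1 0; 0 0 0.2 0 0 0 0; 0 0 0.2 0 0 0 0; 0 0 0.1 0 0 0 0; 0 0 0 0 0 0 0; 0 0 0 0 0 0 0; 0 0 0 0 0 0 0; 0 0 0 0 0 0 0; 0 0 0 0 0 0 0'; python3 go.py .4815 .2152 .215 172
python3 - <<'E'
from h import *
p,d=camera('side'); cv2.imwrite('pics/side2.png',cv2.resize(p[150:300,150:350,::-1],None,fx=4,fy=4))
p,d=camera('top'); cv2.imwrite('pics/top2.png',cv2.resize(p[100:250,100:300,::-1],None,fx=3,fy=3))
E
```

```text
clock: 6.15
position: [0.4811, 0.2183, 0.2183]
ee_rot: [0.075, 0.997, -0.0, 0.002]
ft_force: [-0.2, 0.9, 0.5]
grip_width: -0.002
t 6.15 pos [0.4811 0.2183 0.2183] yaw 171.4 q7 [ 0.46  0.41 -1.16  1.78  0.41  1.21  0.6 ] F [-0.2  0.9  0.5] grip -0.002
shift units [-0.02 -0.07  0.08] tilt 0.24
turn units [-0.    0.03 -0.07]
shift after turn [-0.02 -0.07  0.08]
```

View pics/side2.png

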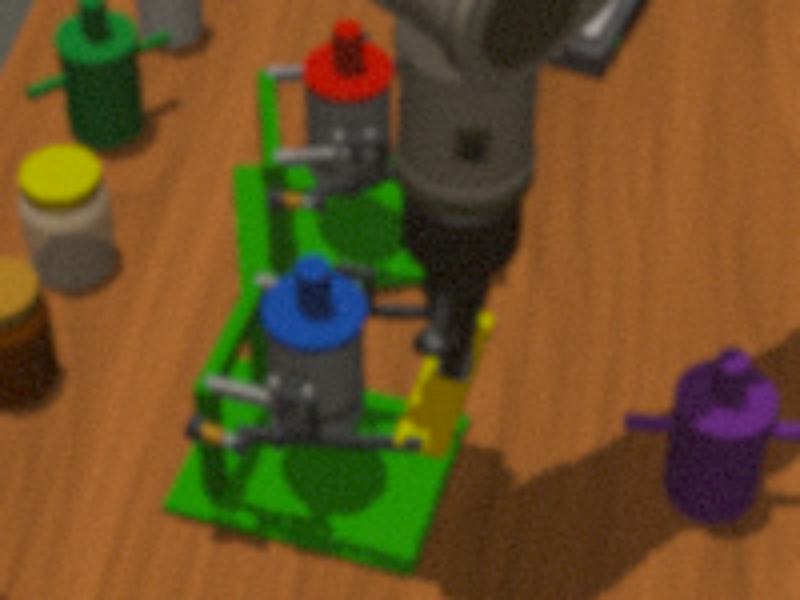

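View pics/top2.png

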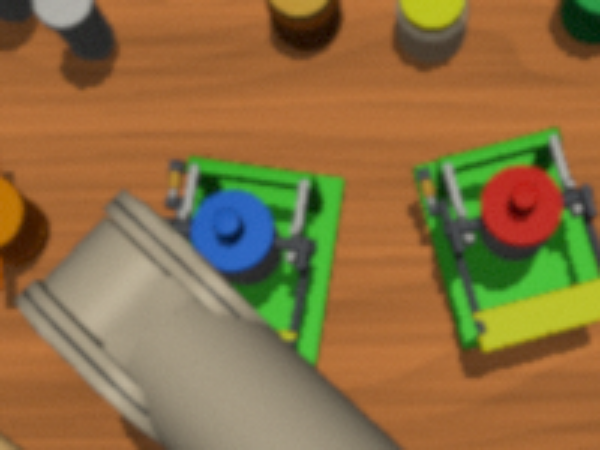

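Side crop: the fingertips are just over the middle of the pad at (455,375) and clear of the lid. Now I'll press.

```bash
python3 -m crank '0 -0.05 0.2 0 0 0 0; 0 0 0.2 0 0 0 0; 0 0 0.2 0 0 0 0; 0 0 0.2 0 0 0 0; 0 0 0.2 0 0 0 0; 0 0 0.2 0 0 0 0; 0 0 0 0 0 0 0; 0 0 0 0 0 0 0; 0 0 0 0 0 0 0; 0 0 0 0 0 0 0'; python3 go.py .4815 .2152 .165 172
python3 - <<'E'
from h import *
p,d=camera('side'); cv2.imwrite('pics/side3.png',cv2.resize(p[150:300,150:350,::-1],None,fx=4,fy=4))
E
```

```text
clock: 7.25
position: [0.4806, 0.2159, 0.1652]
ee_rot: [0.075, 0.997, -0.0, 0.001]
ft_force: [-0.1, 0.1, -0.6]
grip_width: -0.0
t 7.25 pos [0.4806 0.2159 0.1652] yaw 171.4 q7 [ 0.41  0.48 -1.11  1.84  0.47  1.12  0.56] F [-0.1  0.1 -0.6] grip -0.0
shift units [-0.03 -0.01  0.01] tilt 0.17
turn units [-0.    0.02 -0.07]
shift after turn [-0.02 -0.01  0.01]
```

View pics/side3.png

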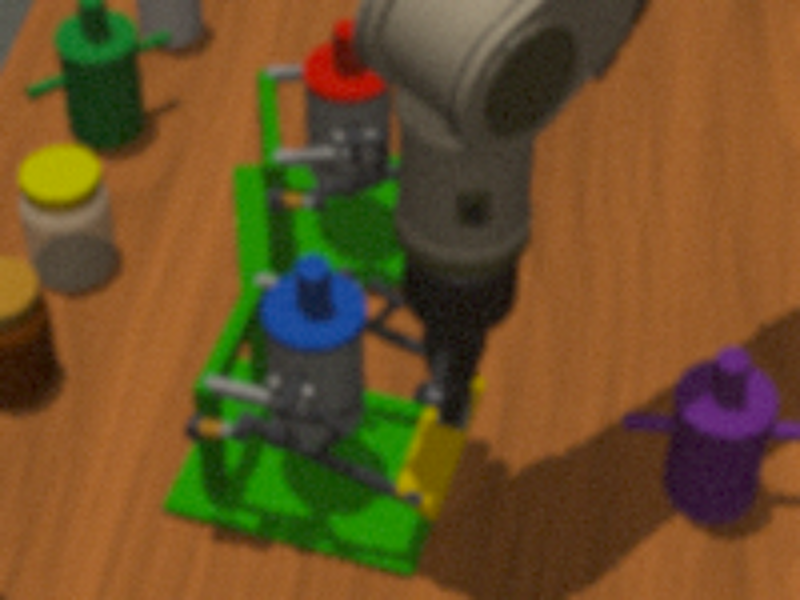

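The pad has dropped (crop (435,465)), the arms have swung down and the force is about 0, so the keeper snapped open. I'll back off straight up.

```bash
python3 -m crank '0 0 -0.3 0 0 0 0; 0 0 -0.5 0 0 0 0; 0 0 -0.5 0 0 0 0; 0 0 -0.5 0 0 0 20; 0 0 -0.5 0 0 0 40; 0 0 -0.5 0 0 0 60; 0 0 -0.5 0 0 0 60; 0 0 -0.5 0 0 0 60; 0 0 -0.5 0 0 0 60; 0 0 0 0 0 0 60'; python3 go.py .579 .2005 .31 172
python3 - <<'E'
from h import *
p,d=camera('side'); m=camera_model('side')
k=mask(p,(26,150,80),(33,255,255),(240,222,280,285)); P,u,v=pts(m,k,d); print('pad',len(P),np.median(P,0).round(3),u.mean(),v.mean())
k=mask(p,(105,120,60),(125,255,255),(210,205,250,265)); P,u,v=pts(m,k,d); T=P[P[:,2]>np.percentile(P[:,2],95)-.008]; print('blue',len(P),T.mean(0).round(4),np.median(P,0).round(4))
cv2.imwrite('pics/side4.png',cv2.resize(p[150:300,150:350,::-1],None,fx=4,fy=4))
p,d=camera('wrist'); cv2.imwrite('pics/wrist4.png',p[:,:,::-1])
E
```

```text
clock: 8.3
position: [0.4787, 0.2183, 0.3536]
ee_rot: [0.073, 0.997, 0.0, 0.004]
ft_force: [-0.2, -0.6, -0.9]
grip_width: 0.702
t 8.3 pos [0.4787 0.2183 0.3536] yaw 171.7 q7 [ 0.55  0.28 -1.25  1.6   0.28  1.44  0.71] F [-0.2 -0.6 -0.9] grip 0.702
shift units [-2.54 -0.08  1.11] tilt 0.51
turn units [ 0.01  0.06 -0.04]
shift after turn [-2.55 -0.09  1.09]
pad 164 [0.497 0.215 0.082] 256.5975609756098 257.4085365853659
blue 434 [0.5793 0.2045 0.2138] [0.5779 0.2078 0.1761]
```

View pics/side4.png

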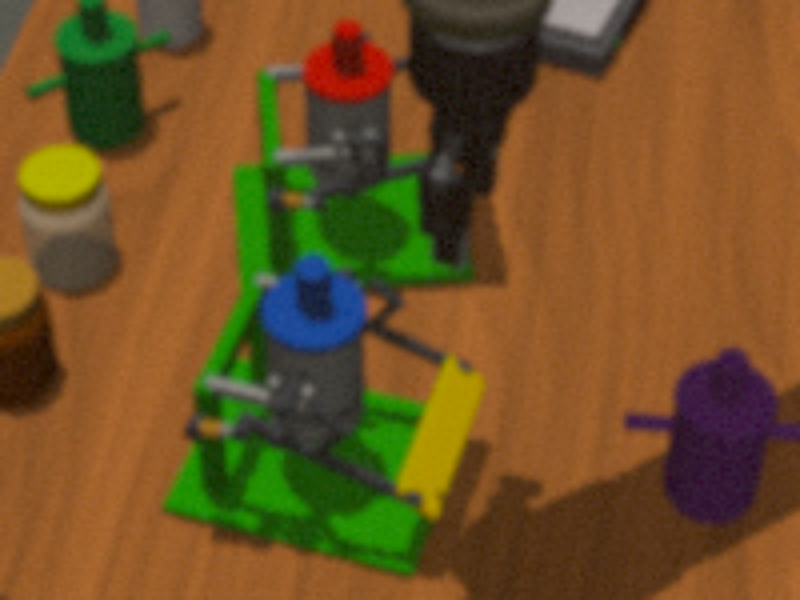

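View pics/wrist4.png

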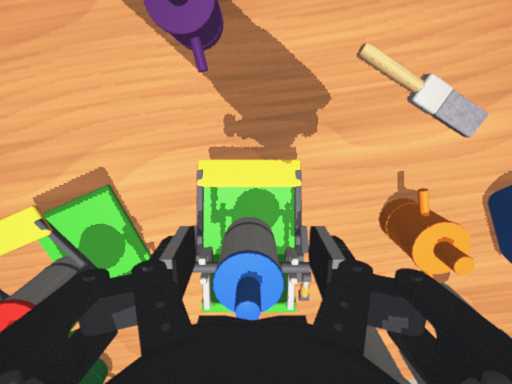

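The pad reads about 0.08 m high and the keeper stays open. The can hasn't moved: the knob reads (0.579, 0.200–0.204). In the wrist view the knob is at (248,308), just left of the centre line, which agrees with the computed −3 mm offset. Next I'll move over the knob.

```bash
python3 -m crank '-0.5 0 0 0 0 0 60; -0.5 0 0 0 0 0 60; -0.5 -0.05 0.1 0 0 0 60; -0.5 0 0.2 0 0 0 60; -0.4 0 0.2 0 0 0 60; -0.2 0 0.2 0 0 0 60; 0 0 0.1 0 0 0 60; 0 0 0 0 0 0 60; 0 0 0 0 0 0 60; 0 0 0 0 0 0 60'; python3 go.py .579 .2005 .254 172
```

```text
clock: 9.4
position: [0.5807, 0.2001, 0.3129]
ee_rot: [0.071, 0.997, -0.003, -0.0]
ft_force: [0.3, -1.2, -1.0]
grip_width: 0.705
t 9.4 pos [0.5807 0.2001 0.3129] yaw 171.9 q7 [ 0.38  0.53 -1.11  1.43  0.47  1.47  0.71] F [ 0.3 -1.2 -1. ] grip 0.705
shift units [0.04 0.01 1.47] tilt 0.35
turn units [-0.04 -0.   -0.02]
shift after turn [0.04 0.01 1.47]
```

```bash
python3 - <<'E'
from h import *
p,d=camera('side');cv2.imwrite('pics/side5.png',cv2.resize(p[130:300,150:350,::-1],None,fx=3,fy=3))
o=get_obs(); p,d=camera('wrist'); cv2.imwrite('pics/wrist5.png',p[:,:,::-1])
m=camera_model('wrist'); H=np.array(m['hand_eye']); M=R.from_quat(o['ee_rot']).as_matrix()
k=mask(p,(105,120,60),(125,255,255),(190,200,310,384)); v,u=np.nonzero((k>0)&(d>0))
X=np.array([H[:3,:3]@(np.array([(a-m['cx'])/m['fx'],-(b-m['cy'])/m['fy'],-1])*d[b,a])+H[:3,3] for a,b in zip(u,v)]) 
W=X@M.T+o['position']
zt=np.percentile(W[:,2],99);T=W[W[:,2]>zt-.006]; print(len(W),zt,T.mean(0),T.min(0),T.max(0))
L=W[(abs(W[:,2]-.174)<.005)]; print('lid',len(L),L.min(0),L.max(0))
E
```

```text
2935 0.21543203498463112 [0.5782606  0.19909399 0.21397113] [0.56751059 0.1872819  0.20952879] [0.59039555 0.21052972 0.21634424]
lid 1830 [0.57451648 0.16429976 0.17205858] [0.61402263 0.23285857 0.17879358]
```

View pics/side5.png

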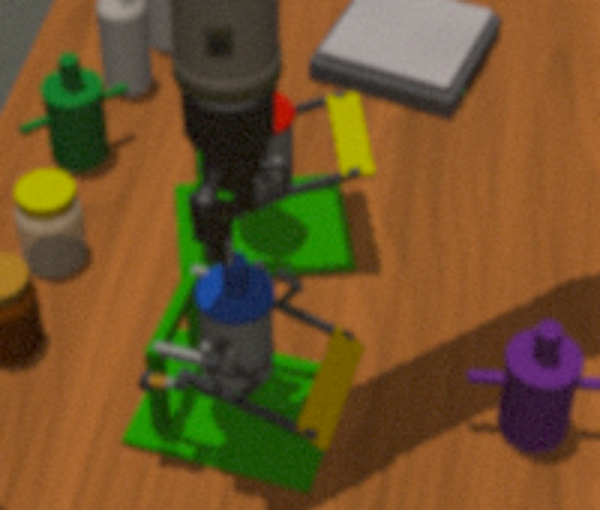

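View pics/wrist5.png

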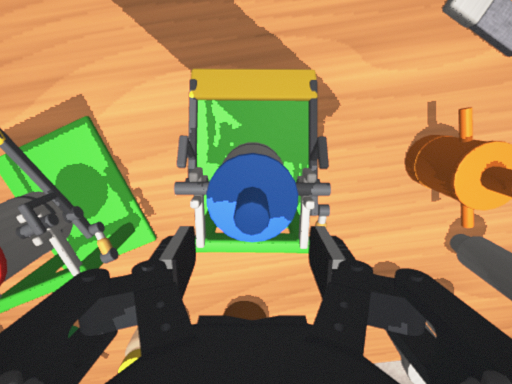

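Wrist view: the knob at (251,212) is centred between the open fingers. By depth it is at (0.578, 0.199), top at 0.215. I'll descend and grip.

```bash
python3 -m crank '0.04 0.02 0.25 0 0 0 60; 0 0 0.25 0 0 0 60; 0 0 0.25 0 0 0 60; 0 0 0.25 0 0 0 60; 0 0 0.2 0 0 0 60; 0 0 0.15 0 0 0 60; 0 0 0.1 0 0 0 60; 0 0 0 0 0 0 60; 0 0 0 0 0 0 60; 0 0 0 0 0 0 60'; python3 go.py .579 .1997 .253 172
```

```text
clock: 10.5
position: [0.5787, 0.2007, 0.2497]
ee_rot: [0.071, 0.997, -0.003, -0.0]
ft_force: [-0.2, 0.4, 0.5]
grip_width: 0.703
t 10.5 pos [0.5787 0.2007 0.2497] yaw 171.9 q7 [ 0.37  0.57 -1.08  1.52  0.51  1.36  0.67] F [-0.2  0.4  0.5] grip 0.703
shift units [-0.01 -0.02 -0.08] tilt 0.37
turn units [-0.05  0.   -0.02]
shift after turn [-0.01 -0.02 -0.08]
```

```bash
python3 -m crank '0 0.02 -0.08 -0.04 0 0 45; 0 0 0 0 0 0 35; 0 0 0 0 0 0 26; 0 0 0 0 0 0 10; 0 0 0 0 0 0 10; 0 0 0 0 0 0 10; 0 0 0 0 0 0 10; 0 0 0 0 0 0 10; 0 0 0 0 0 0 10; 0 0 0 0 0 0 10' 60; python3 go.py .579 .1997 .44 172
```

```text
clock: 11.5
position: [0.5793, 0.2017, 0.2545]
ee_rot: [0.071, 0.997, 0.0, 0.001]
ft_force: [0.3, -0.2, 0.4]
grip_width: 0.26
t 11.5 pos [0.5793 0.2017 0.2545] yaw 171.8 q7 [ 0.38  0.57 -1.09  1.52  0.51  1.36  0.68] F [ 0.3 -0.2  0.4] grip 0.26
shift units [-0.01 -0.05 -4.64] tilt 0.11
turn units [ 0.    0.01 -0.02]
shift after turn [-0.   -0.05 -4.64]
```

Opening is 0.26 × 85 = 22 mm, so the knob is held. I'll lift straight up, slowly at first.

```bash
python3 -m crank '0 0 -0.2 0 0 0 10; 0 0 -0.25 0 0 0 10; 0 0 -0.25 0 0 0 10; 0 0 -0.25 0 0 0 10; 0 0 -0.25 0 0 0 10; 0 0 -0.25 0 0 0 10; 0 0 -0.25 0 0 0 10; 0 0 -0.25 0 0 0 10; 0 0 -0.25 0 0 0 10; 0 0 -0.25 0 0 0 10'; python3 go.py .579 .1997 .44 172
```

```text
clock: 12.5
position: [0.5785, 0.2015, 0.3598]
ee_rot: [0.071, 0.997, -0.0, -0.0]
ft_force: [-0.1, 0.1, -3.2]
grip_width: 0.26
t 12.5 pos [0.5785 0.2015 0.3598] yaw 171.9 q7 [ 0.38  0.5  -1.12  1.37  0.45  1.55  0.72] F [-0.1  0.1 -3.2] grip 0.26
shift units [-0.02 -0.04 -2.  ] tilt 0.05
turn units [-0.01 -0.   -0.02]
shift after turn [-0.02 -0.04 -2.  ]
```

```bash
python3 -m crank '0 0 -0.3 0 0 0 10; 0 0 -0.3 0 0 0 10; 0 0 -0.3 0 0 0 10; 0 0 -0.3 0 0 0 10; 0 0 -0.3 0 0 0 10; 0 0 -0.3 0 0 0 10; 0 0 -0.3 0 0 0 10; 0 0 -0.1 0 0 0 10; 0 0 0 0 0 0 10; 0 0 0 0 0 0 10'; python3 go.py .473 -.386 .45 110
python3 - <<'E'
from h import *
p,d=camera('side');cv2.imwrite('pics/side6.png',p[:,:,::-1])
E
```

```text
clock: 13.5
position: [0.5785, 0.2021, 0.4575]
ee_rot: [0.071, 0.998, 0.0, 0.001]
ft_force: [0.4, -0.2, -3.9]
grip_width: 0.263
t 13.5 pos [0.5785 0.2021 0.4575] yaw 171.9 q7 [ 0.33  0.48 -1.13  1.17  0.43  1.74  0.75] F [ 0.4 -0.2 -3.9] grip 0.263
shift units [  0.54 -14.93   0.17] tilt 0.08
turn units [0.01 0.   7.74]
shift after turn [-12.91  -7.51   0.19]
```

View pics/side6.png

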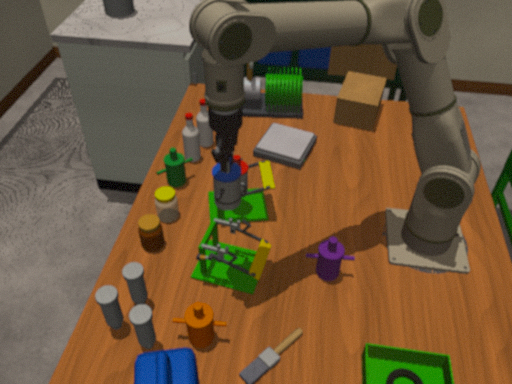

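The can is held upright, clear above the hooks (side view (228,185)), and its underside at about 0.275 m clears the red knob. I'll carry it across.

```bash
python3 -m crank '0 -0.3 0 0 0 0 10; 0 -0.6 0 0 0 0 10; 0 -0.8 0 0 0 0 10; 0 -0.8 0 0 0 0.2 10; 0 -0.8 0 0 0 0.2 10; 0 -0.8 0 0 0 0.2 10; 0 -0.8 0 0 0 0.2 10; 0 -0.8 0 0 0 0.2 10; 0 -0.8 0 0 0 0.2 10; 0 -0.7 0 0 0 0.2 10'; python3 go.py .473 -.386 .45 140
```

```text
clock: 14.55
position: [0.5164, -0.0864, 0.4502]
ee_rot: [0.167, 0.986, -0.0, -0.005]
ft_force: [0.2, -1.0, -2.2]
grip_width: 0.26
t 14.55 pos [ 0.5164 -0.0864  0.4502] yaw 160.8 q7 [ 1.05  0.22 -1.14  1.42  0.2   1.64  1.17] F [ 0.2 -1.  -2.2] grip 0.26
shift units [-1.44 -7.43  0.  ] tilt 0.52
turn units [-0.02 -0.06  2.6 ]
shift after turn [-3.98 -6.43  0.  ]
```

```bash
python3 -m crank '-0.2 -0.7 0 0 0 0.3 10; -0.2 -0.7 0 0 0 0.3 10; -0.3 -0.7 0 0 0 0.3 10; -0.3 -0.7 0 0 0 0.3 10; -0.3 -0.7 0 0 0 0.3 10; -0.3 -0.7 0 0 0 0.3 10; -0.3 -0.6 0 0 0 0.3 10; -0.3 -0.5 0 0 0 0.3 10; -0.3 -0.3 0 0 0 0.2 10; -0.2 -0.1 0 0 0 0 10'; python3 go.py .473 -.386 .30 140
python3 - <<'E'
from h import *
p,d=camera('top');cv2.imwrite('pics/top7.png',p[:,:,::-1])
E
```

```text
clock: 15.55
position: [0.4944, -0.3639, 0.4467]
ee_rot: [0.359, 0.933, -0.002, -0.007]
ft_force: [0.5, 0.2, -3.2]
grip_width: 0.262
t 15.55 pos [ 0.4944 -0.3639  0.4467] yaw 138.0 q7 [ 1.19  0.42 -0.92  1.19  0.33  1.7   1.19] F [ 0.5  0.2 -3.2] grip 0.262
shift units [-0.01 -0.74  3.67] tilt 0.82
turn units [-0.06 -0.08 -0.25]
shift after turn [ 0.05 -0.77  3.67]
```

View pics/top7.png

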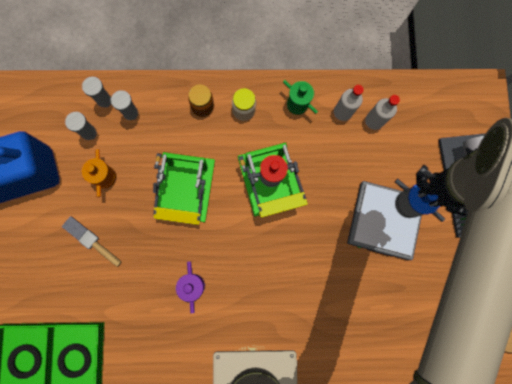

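The can is near the scale, the red can still hangs at (273,169), and the empty blue stand's keeper is open. I'll align and level, then descend.

```bash
python3 -m crank '0 -0.4 0.1 -0.06 -0.08 0 10; 0 -0.3 0.2 0 0 0 10; 0 0 0.3 0 0 0 10; 0 0 0.4 0 0 0 10; 0 0 0.4 0 0 0 10; 0 0 0.4 0 0 0 10; 0 0 0.4 0 0 0 10; 0 0 0.4 0 0 0 10; 0 0 0.3 0 0 0 10; 0 0 0.2 0 0 0 10'; python3 go.py .474 -.387 .2265 140
```

```text
clock: 16.6
position: [0.4788, -0.3774, 0.313]
ee_rot: [0.352, 0.936, 0.002, -0.001]
ft_force: [-0.7, 0.2, -3.4]
grip_width: 0.265
t 16.6 pos [ 0.4788 -0.3774  0.313 ] yaw 138.7 q7 [ 1.28  0.44 -0.91  1.45  0.34  1.42  1.21] F [-0.7  0.2 -3.4] grip 0.265
shift units [-0.08 -0.26  2.16] tilt 0.27
turn units [ 0.02 -0.03 -0.16]
shift after turn [-0.06 -0.26  2.16]
```

```bash
python3 -m crank '-0.08 -0.26 0.2 0 -0.03 0 10; 0 0 0.3 0 0 0 10; 0 0 0.3 0 0 0 10; 0 0 0.3 0 0 0 10; 0 0 0.25 0 0 0 10; 0 0 0.2 0 0 0 10; 0 0 0.1 0 0 0 10; 0 0 0 0 0 0 10; 0 0 0 0 0 0 10; 0 0 0 0 0 0 10'; python3 go.py .474 -.387 .2265 140
python3 - <<'E'
from h import *
p,d=camera('side');cv2.imwrite('pics/side8.png',cv2.resize(p[70:190,200:360,::-1],None,fx=4,fy=4))
E
```

```text
clock: 17.6
position: [0.4745, -0.3876, 0.2411]
ee_rot: [0.352, 0.936, 0.001, 0.001]
ft_force: [-0.9, 0.2, -2.6]
grip_width: 0.261
t 17.6 pos [ 0.4745 -0.3876  0.2411] yaw 138.8 q7 [ 1.28  0.49 -0.89  1.54  0.39  1.29  1.2 ] F [-0.9  0.2 -2.6] grip 0.261
shift units [0.02 0.   0.37] tilt 0.18
turn units [ 0.02  0.   -0.15]
shift after turn [0.02 0.   0.37]
```

View pics/side8.png

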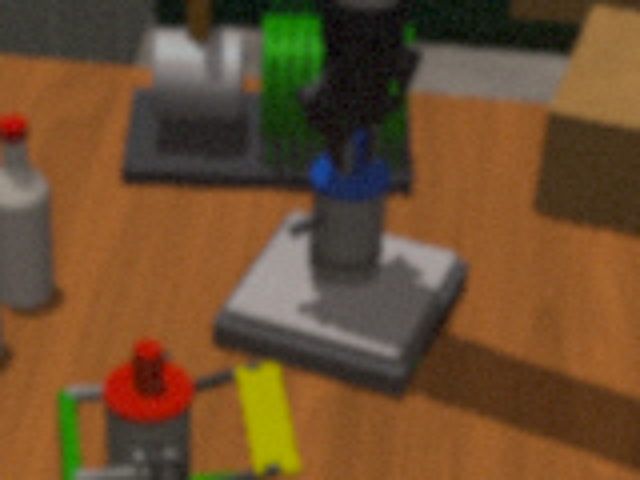

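The can is upright over the middle of the plate (crop (345,265)) and about 14 mm above it. I'll lower slowly.

```bash
python3 -m crank '0 0 0.08 0 0 0 10; 0 0 0.08 0 0 0 10; 0 0 0.08 0 0 0 10; 0 0 0.05 0 0 0 10; 0 0 0.03 0 0 0 10; 0 0 0.03 0 0 0 10; 0 0 0 0 0 0 10; 0 0 0 0 0 0 10; 0 0 0 0 0 0 10; 0 0 0 0 0 0 10'; python3 go.py .474 -.387 .2265 140
```

```text
clock: 18.65
position: [0.4749, -0.3877, 0.2268]
ee_rot: [0.352, 0.936, 0.001, 0.002]
ft_force: [0.2, 0.2, -3.4]
grip_width: 0.263
t 18.65 pos [ 0.4749 -0.3877  0.2268] yaw 138.8 q7 [ 1.28  0.5  -0.88  1.56  0.4   1.27  1.19] F [ 0.2  0.2 -3.4] grip 0.263
shift units [ 0.03 -0.    0.01] tilt 0.21
turn units [ 0.02  0.02 -0.15]
shift after turn [0.03 0.   0.01]
```

Still carrying the full weight (−3.4 N), so I'll keep lowering in 1 mm steps.

```bash
python3 -m crank '0 0 0.04 0 0 0 10; 0 0 0.03 0 0 0 10; 0 0 0 0 0 0 10; 0 0 0 0 0 0 10; 0 0 0 0 0 0 10; 0 0 0 0 0 0 10; 0 0 0 0 0 0 10; 0 0 0 0 0 0 10; 0 0 0 0 0 0 10; 0 0 0 0 0 0 10'; python3 go.py .474 -.387 .2225 140
```

```text
clock: 19.65
position: [0.4757, -0.3881, 0.2267]
ee_rot: [0.352, 0.936, 0.0, 0.003]
ft_force: [0.2, 0.5, -1.5]
grip_width: 0.263
t 19.65 pos [ 0.4757 -0.3881  0.2267] yaw 138.8 q7 [ 1.28  0.5  -0.88  1.56  0.4   1.26  1.19] F [ 0.2  0.5 -1.5] grip 0.263
shift units [ 0.05 -0.01  0.1 ] tilt 0.33
turn units [ 0.02  0.04 -0.16]
shift after turn [ 0.05 -0.    0.1 ]
```

```bash
python3 -m crank '0 0 0.05 0 0 0 10; 0 0 0.05 0 0 0 10; 0 0 0.05 0 0 0 10; 0 0 0.05 0 0 0 10; 0 0 0.02 0 0 0 10; 0 0 0.02 0 0 0 10; 0 0 0.02 0 0 0 10; 0 0 0.02 0 0 0 10; 0 0 0.02 0 0 0 10; 0 0 0.02 0 0 0 10'; python3 go.py .474 -.387 .2225 140
python3 - <<'E'
from h import *
p,d=camera('side');cv2.imwrite('pics/side9.png',cv2.resize(p[70:190,200:360,::-1],None,fx=4,fy=4))
E
```

```text
clock: 20.65
position: [0.4778, -0.3889, 0.2266]
ee_rot: [0.353, 0.936, -0.004, 0.006]
ft_force: [-4.1, 1.6, 10.3]
grip_width: 0.263
t 20.65 pos [ 0.4778 -0.3889  0.2266] yaw 138.7 q7 [ 1.27  0.5  -0.88  1.56  0.41  1.26  1.18] F [-4.1  1.6 10.3] grip 0.263
shift units [ 0.1  -0.03  0.1 ] tilt 0.83
turn units [-0.02  0.1  -0.16]
shift after turn [ 0.1  -0.02  0.1 ]
```

View pics/side9.png

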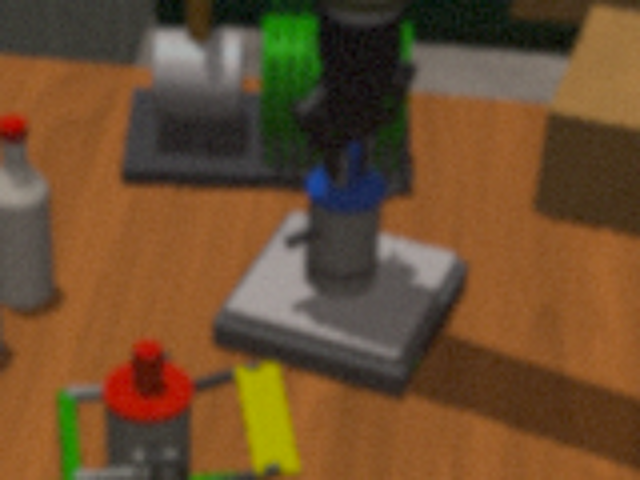

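It is on the plate with 10 N of press, so contact is certain. Rows with no shift relieve the press, then I'll open gently.

```bash
python3 -m crank '0 0 0 0 0.08 0 10; 0 0 0 0 0 0 10; 0 0 0 0 0 0 10; 0 0 0 0 0 0 22; 0 0 0 0 0 0 26; 0 0 0 0 0 0 32; 0 0 0 0 0 0 40; 0 0 0 0 0 0 50; 0 0 0 0 0 0 60; 0 0 0 0 0 0 60' 20; python3 go.py .474 -.387 .35 140
```

```text
clock: 21.7
position: [0.4781, -0.3889, 0.2258]
ee_rot: [0.353, 0.936, -0.001, 0.001]
ft_force: [-0.6, -0.2, 0.6]
grip_width: 0.704
t 21.7 pos [ 0.4781 -0.3889  0.2258] yaw 138.7 q7 [ 1.27  0.51 -0.88  1.55  0.41  1.27  1.18] F [-0.6 -0.2  0.6] grip 0.704
shift units [ 0.1  -0.04 -3.1 ] tilt 0.19
turn units [-0.01  0.02 -0.16]
shift after turn [ 0.11 -0.03 -3.1 ]
```

```bash
python3 -m crank '0 0 -0.2 0 0 0 60; 0 0 -0.3 0 0 0 60; 0 0 -0.4 0 0 0 60; 0 0 -0.5 0 0 0 60; 0 0 -0.5 0 0 0 60; 0 0 -0.5 0 0 0 60; 0 0 -0.5 0 0 0 60; 0 0 -0.5 0 0 0 60; 0 0 -0.3 0 0 0 60; 0 0 0 0 0 0 60'; python3 go.py .474 -.387 .35 140
python3 - <<'E'
from h import *
p,d=camera('side'); m=camera_model('side');cv2.imwrite('pics/side10.png',cv2.resize(p[70:190,200:360,::-1],None,fx=4,fy=4))
k=mask(p,(105,120,60),(125,255,255),(265,85,305,130)); P,u,v=pts(m,k,d);T=P[P[:,2]>np.percentile(P[:,2],95)-.008];print('knob top',T.mean(0),P[:,2].max())
o=get_obs();p,d=camera('wrist'); cv2.imwrite('pics/wrist10.png',p[:,:,::-1])
m=camera_model('wrist'); H=np.array(m['hand_eye']); M=R.from_quat(o['ee_rot']).as_matrix()
def W(k):
    v,u=np.nonzero((k>0)&(d>0)); X=np.c_[(u-m['cx'])/m['fx'],-(v-m['cy'])/m['fy'],-np.ones(len(u))]*d[v,u][:,None]
    return (X@H[:3,:3].T+H[:3,3])@M.T+o['position']
P=W(mask(p,(105,120,60),(125,255,255),(150,150,350,384)))
T=P[P[:,2]>np.percentile(P[:,2],99)-.006]; L=P[P[:,2]<np.percentile(P[:,2],40)]
print('wrist knob',T.mean(0),'lid z',L[:,2].mean(),L[:,2].std())
p,d=camera('top');m=camera_model('top')
k=mask(p,(0,150,60),(6,255,255),(250,145,300,195));P,u,v=pts(m,k,d);T=P[P[:,2]>np.percentile(P[:,2],95)-.008];print('red',T.mean(0))
E
```

```text
clock: 22.7
position: [0.4784, -0.3872, 0.3918]
ee_rot: [0.352, 0.936, -0.002, 0.005]
ft_force: [-0.9, 0.1, -0.9]
grip_width: 0.703
t 22.7 pos [ 0.4784 -0.3872  0.3918] yaw 138.8 q7 [ 1.27  0.41 -0.92  1.31  0.33  1.56  1.24] F [-0.9  0.1 -0.9] grip 0.703
shift units [ 0.1  -0.07  1.04] tilt 0.64
turn units [-0.    0.08 -0.15]
shift after turn [ 0.09 -0.07  1.05]
knob top [ 0.47898651 -0.38510286  0.18712838] 0.19353238344709067
wrist knob [ 0.47725502 -0.39033201  0.18610411] lid z 0.14588410632833868 0.0015720670578218865
red [ 0.59904278 -0.05176672  0.21296244]
```

View pics/side10.png

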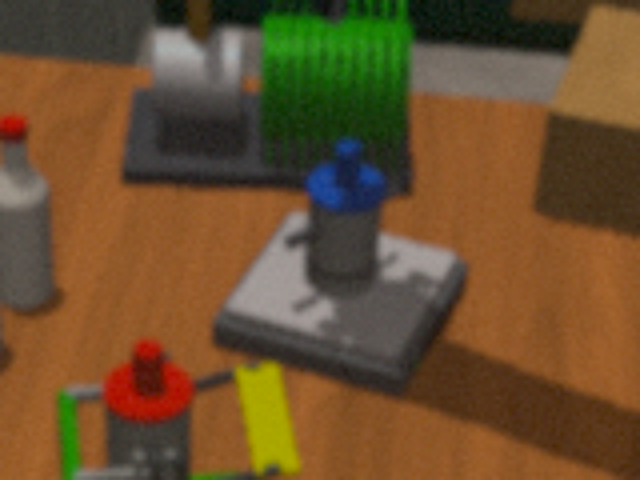

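View pics/wrist10.png

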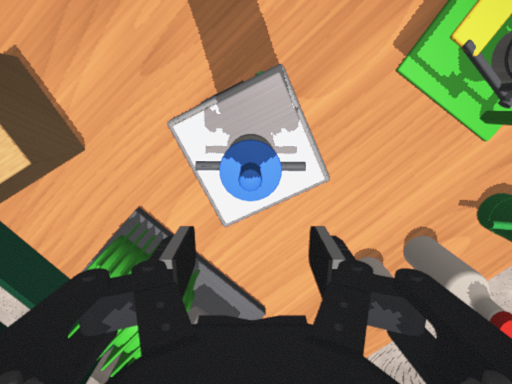

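The can stands upright near the middle of the plate (side crop (345,230), wrist (250,175)), the gripper is well clear, and the red can hasn't moved.

```bash
python3 -c "
from workcell import *
print(hand_in())"
```

```text
the job is handed in; nothing more can be done
None
```

I pressed the blue can's keeper open, lifted the can off its hooks, carried it over the red can and set it down on the scale. I then released it and handed in at about 23 s of the 58 s allowed; the hand-in gives no verdict.

**Last checks:**
- **Keeper:** the pad read about 0.08 m above the table after pressing, below the 0.095 m limit. The blue can was still on its hooks then, within about 1 mm of its start.
- **Blue can:** its axis is at about (0.478, -0.388), within about 5 mm of the measured plate centre (0.474, -0.387). It looks upright, with the lid flat to about 1.6 mm.
- **Red can:** it was unmoved within the measurement error.
- **Gripper:** it ended about 13 cm above the knob's top, touching nothing.

**Disagreements:**
- The side and wrist cameras differed by about 5 mm in y on the final knob position, well inside the 40 mm allowed.
- The set-down ended with about 10 N of push on the scale, which I relieved before opening the fingers.

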